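Clamp the circuit board in its test fixture

TASK

Clamp the circuit board in its test fixture: with the back of a finger, swing the steel clamp strap over the board all the way to its stop, and then push the cam lever fully down with the fingertips. Just push, there is nothing to pick up: the board stays lying in its nest, and the meter, screwdriver, bottle and tray stay where they are.

Things in the scene. Friction and masses are not known exactly. Their poses are not given: they have to be found in the camera images.
- fixture: aluminium plate 220 x 220 x 15 mm fixed to the table; origin at the centre of its underside (on the table), z up, x and y along its sides. A black-lipped nest in the middle holds the board. On it stand the pivot post (x +30, y -90 mm) and a thin steel stop post, 12 mm thick, 59 mm high (x +49, y +82 mm)
- pivot (a point): point on the vertical pivot axis of the strap, at fixture (x +30, y -90 mm), 47 mm above the table, which is half the height of the strap
- strap (a joint): angle of the clamp strap about its vertical pivot, rad: 0 = fully over the board, at the stop post, pointing along the fixture's +y; grows anticlockwise from above, at 1.57 it points along the fixture's -x, beside the board; range 0 to 1.9, starts between 1.1 and 1.7. It needs about 1.2 N at strap_end and stays where it is left
- strap_end (a point): on the centre line of the strap, 130 mm from the pivot axis, at half its height; its y axis points along the strap away from the pivot. Strap: flat steel bar 26 mm wide, 14 mm thick, reaching 177 mm from the pivot axis, underside 40 mm and top 54 mm above the table. Under it, 135 mm from the pivot, an 18 mm round rubber foot hangs to 23 mm above the table. Push its outer side, away from the board
- cam_lever (a joint): angle of the cam lever, rad: 0 = fully down (level), grows as it is raised, range 0 to 1.25, starts 0.75 to 1.1. Level hinge on top of the strap, straight above the pivot, 66 mm above the table; it turns with the strap and points opposite to it: at strap angle 0 along the fixture's -y, past the plate's edge. Needs about 2.3 N at its grip, stays where left, and lowers the rubber foot
- lever_grip (a point): point on the top face of the lever's black grip, 80 mm from the lever's hinge axis and 10 mm above the lever's centre line through the hinge. The grip is 20 mm wide, 52 mm long (46 to 98 mm from the hinge), 14 mm thick. With the lever fully down this point is 76 mm above the table
- board: green circuit board 150 x 112 x 3 mm, loose in the nest with 2 mm play; origin at the centre of its underside, 15 mm above the table. Its parts reach at most 13 mm above its underside, that is 28 mm above the table
- meter: hand-held yellow and black meter, 190 x 92 x 45 mm, lying flat beyond the fixture's +y side; origin at the centre of its underside
- screwdriver: screwdriver about 160 mm long lying on the table between the meter and the fixture; origin at its middle, on the table, x towards its blade
- bottle: small standing bottle, 40 mm across, 100 mm high, beyond the fixture's +x side; origin at the centre of its underside
- tray: grey open parts tray 70 x 110 x 26 mm, on the table at the fixture's +x side, to the -y side of the bottle; origin at the centre of its underside
There are look-alikes about, which are no part of the job. What is meant by the board is not brown, and is the larger of those in its own colour.

How it is judged:
By the outcome, as a careful person would: the job done as asked, in the order asked, and still so for the second after the job is handed in, with the robot touching nothing.
It also fails if it takes over 50 s, if anything falls off the work surface, if the arm or the gripper's body presses on something with over 40 N, if the wrist force passes 120 N, or if a joint passes its speed limit or range.

ROBOT

A 7-joint arm with a two-finger parallel gripper is mounted at the origin on the work surface. World frame = base frame: x ahead of the robot, y to its left, z up, the work surface at z = 0. Lengths are in m, angles in rad, forces in N, time in s.
With the tool pointing down it reaches from about 0.35 to 0.9 m from the base axis. Payload 7.2 kg.
Tool frame: the origin (TCP) lies on the mounting face of the last link; the fingertips stand 173 mm ahead of it and the grasp point (between the pads) lies 155 mm ahead of it; y points along the fingers, z is the direction in which the jaws open and shut, and the axes are right-handed (so a half turn about y gives the same grasp; the last joint's range is limited). The gripper opens to 85 mm and grips with 20 to 120 N. Pads are 22 mm wide; open, the fingers measure 114 mm over their backs; the gripper's body (76 mm by 85 mm) begins 54 mm behind the grasp point. The pads swing forward as they close: fully open they stand 13 mm farther back than shut.
Start: joints at [-0.068, 0.411, -0.013, 1.596, 0.006, 1.134, -0.082], TCP at [0.625, -0, 0.405] pointing down, gripper open.
Joint ranges: [-2.95, 2.95], [-0.29, 1.99], [-1.47, 1.44], [0.14, 2.54], [-1.03, 4.17], [0.13, 1.85], [-2.86, 2.86]. Speed limits (rad/s): [2.39, 2.39, 3.01, 3.01, 3.14, 3.14, 3.14].

INTERFACE

Orientations are given as a rotation vector (axis times angle).
In Python, from plant import robot gives the robot as it stands. The module is installed in compiled form; this text tells all that it offers.
- The arm moves only by the tool drive_tool, never from a script. Its argument "steps" is a list of rows, each a list of 7 numbers: the turn, a rotation vector about the tool's x, y, z as a fraction of full scale, then the shift along the tool's x, y, z as a fraction of full scale, then the gripper command: -1 is shut, 1 is fully open, values between are in proportion. A call has 1 to 20 rows; each row is the pose to reach, as a shift and turn from the pose measured when the call began, along the tool's axes at that moment; what a row does not reach only later rows make up. Full scale, the value 1, is 0.3 m for a shift and 1.5 rad for a turn. A row lasts 1/10 s, in which the tool goes at most 50 mm and 8.59 degrees, less where a joint would pass 70% of its speed; a pose out of reach is approached as far as the arm can. A call with a number of a shift or a turn outside -1 to 1 is refused whole. A call with a gripper value outside its range is refused whole. The fingers move at their own pace and stop on an object; the grip force is fixed at half the most. Time passes only in rows, so rows that repeat a pose let the fingers close. It gives the time, the measured TCP pose, the force and the opening at its end, in the units of the state.
- robot.sense(): the state, without advancing time (a new reading comes with each control period).
- robot.camera(name): name is "scene" or "side" or "wrist"; returns (picture, depth): 480x640x3 uint8, red, green, blue; 480x640 float32, m along the optical axis (not along the pixel's ray), 0 where there is no reading.
- robot.camera_params(name): a dict with "fx", "fy", "cx", "cy" (pixels), "camera_from_world" (4x4, takes a point from world to camera coordinates); the wrist camera has in their place "tool_from_camera" (4x4, takes a point from camera to tool coordinates, whose origin is the TCP and whose axes are the tool frame's). Camera axes: x right, y up, looking along -z (the intrinsics and any distortion apply to the point x, -y, -z); pixel columns grow to the right and rows downward; lengths in m; the calibration is good to about 2 mm. A picture is of the moment at which its call begins: read the wrist's pose just before it. camera_params takes no time and is no camera call.
- robot.sign_off(): hands the job in, once; it reports no verdict.
The state is a dict: "time": time; "joint_positions": joint angles; "joint_vel": joint speeds; "tau": joint torques, N m; "tool_pos": TCP position; "orientation": TCP orientation; "force": force on the tool from outside, world axes, zero at the start; "wrist_torque": the same for the moment, N m; "width": opening from 0.0 (shut) to 1.0 (fully open).
Only numpy, scipy, OpenCV 4.12 (cv2) and the standard library are available. Lean on these libraries where they do the work, as an engineer would, in place of code of your own. Each camera call takes 0.05 s, during which the arm holds its last target.

## Working session

There is one attempt and no reset: what is moved stays moved. The work goes in short steps, Python scripts to look and compute and a tool call to move; the robot and the scene stay as the last step left them, time stands still between calls to the robot, and variables do not carry over. Pictures are saved under pics/ and viewed, and the job is handed in when it is done.

Besides the shell and the picture viewer there is one more tool, called by a JSON object that holds its "api" and its "payload". drive_tool: Moves the arm, as the interface text tells. Its arguments: {"type":"object","properties":{"steps":{"type":"array","items":{"type":"array","items":{"type":"number"}}}},"required":["steps"]}

```bash
mkdir -p pics
cat > h.py <<'E'
import numpy as np, cv2
from plant import robot
from scipy.spatial.transform import Rotation as R
def snap(n,f):
    s=robot.sense(); p,d=robot.camera(n); cv2.imwrite(f'pics/{f}.png',p[:,:,::-1]); np.savez(f'pics/{f}.npz',p=p,d=d,pos=s['tool_pos'],ori=s['orientation']); return p,d
def c2w(n,f):
    c=robot.camera_params(n)
    if 'camera_from_world' in c: return c,np.linalg.inv(np.array(c['camera_from_world']))
    z=np.load(f'pics/{f}.npz'); T=np.eye(4); T[:3,:3]=R.from_rotvec(z['ori']).as_matrix(); T[:3,3]=z['pos']
    return c,T@np.array(c['tool_from_camera'])
def pix(n,f,u,v,z=None):
    "world point of a pixel: by depth, or on plane z"
    c,T=c2w(n,f)
    dd=np.array([(u-c['cx'])/c['fx'],-(v-c['cy'])/c['fy'],-1.])
    if z is None:
        d=np.load(f'pics/{f}.npz')['d']; q=d[int(v)-1:int(v)+2,int(u)-1:int(u)+2]; q=q[q>0]
        return (T@np.r_[dd*np.median(q),1])[:3] if len(q) else None
    o=T[:3,3]; r=T[:3,:3]@dd; return o+r*(z-o[2])/r[2]
E
python3 - <<'E'
from h import *
for n in ('scene','side','wrist'):
    snap(n,n+'0'); print(n,robot.camera_params(n))
print(robot.sense())
E
```

```text
scene {'fx': 622.7731194943378, 'fy': 622.7731194943378, 'cx': 328.32416248300535, 'cy': 249.50739578283077, 'camera_from_world': array([[-0.48629455,  0.87367437,  0.01451573,  0.1304871 ],
       [-0.7098595 , -0.4046917 ,  0.5764756 ,  0.38064804],
       [ 0.50952635,  0.27003281,  0.81698542, -1.4530569 ],
       [ 0.        ,  0.        ,  0.        ,  1.        ]])}
side {'fx': 438.6958314619737, 'fy': 438.6958314619737, 'cx': 320.7651486162226, 'cy': 240.70889917422883, 'camera_from_world': array([[-0.93990842, -0.34088824, -0.01916704,  0.53226491],
       [ 0.21637422, -0.63813967,  0.73889103, -0.09619554],
       [-0.26411051,  0.69034264,  0.67355228, -0.82180027],
       [ 0.        ,  0.        ,  0.        ,  1.        ]])}
wrist {'fx': 351.26158554557554, 'fy': 351.26158554557554, 'cx': 319.7604929053592, 'cy': 234.36910901955267, 'tool_from_camera': array([[ 6.36212343e-04, -9.52869530e-01, -3.03379718e-01,
        -7.70613522e-02],
       [-8.37003772e-04,  3.03379166e-01, -9.52869551e-01,
         3.06419386e-02],
       [ 9.99999447e-01,  8.60157338e-04, -6.04541821e-04,
         1.25928569e-03],
       [ 0.00000000e+00,  0.00000000e+00,  0.00000000e+00,
         1.00000000e+00]])}
{'time': 0.15, 'joint_positions': array([-0.06819225,  0.41174856, -0.01271607,  1.59683278,  0.00556708,
        1.13427237, -0.08220456]), 'joint_vel': array([ 7.95011279e-05, -4.46020512e-03,  1.38156177e-03, -3.81326925e-03,
       -6.95472442e-05,  1.26250534e-03,  1.85786031e-04]), 'tau': array([ 8.68001844e-04, -6.01035547e+01,  6.82709701e-01, -2.99646127e+01,
        1.39312408e-02,  7.85868731e-03, -1.85852571e-05]), 'tool_pos': array([ 6.24847397e-01, -1.43483004e-05,  4.04033672e-01]), 'orientation': array([-1.21014184,  1.21007541, -1.20865905]), 'force': array([0.38883625, 0.14844487, 0.11092353]), 'wrist_torque': array([ 0.05296281, -0.00744211, -0.00396092]), 'width': 0.9996830625328363}
```

View pics/scene0.png

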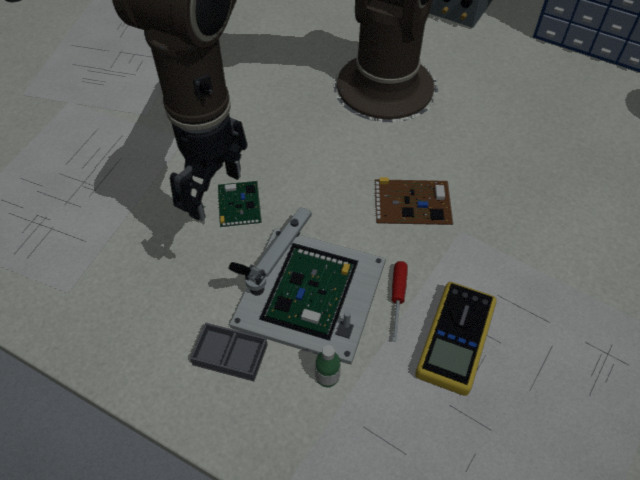

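View pics/side0.png

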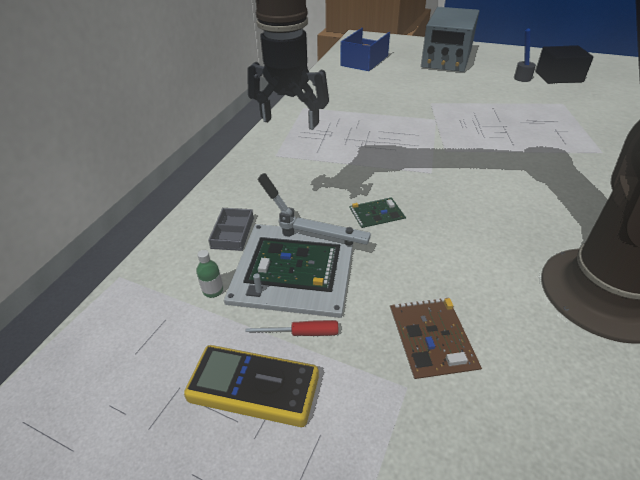

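View pics/wrist0.png

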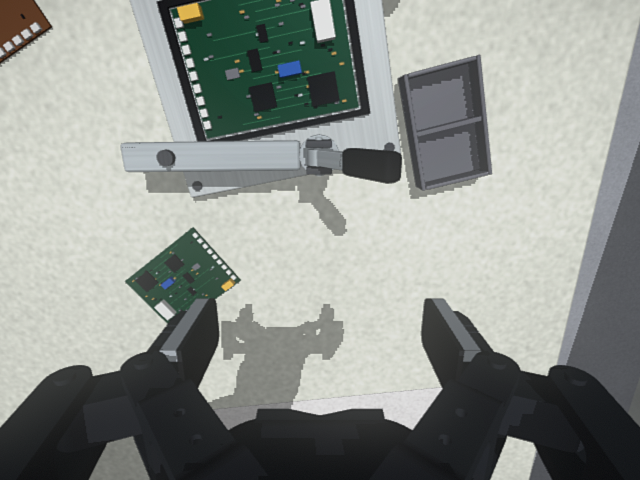

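Run:
```python
import cv2
a=cv2.imread('pics/scene0.png')[190:390,180:420]; cv2.imwrite('pics/sc.png',cv2.resize(a,None,fx=3.3,fy=3,interpolation=2)[:600,:800])
a=cv2.imread('pics/scene0.png')[190:390,180:420]; cv2.imwrite('pics/sc.png',cv2.resize(a,None,fx=3,fy=3,interpolation=2))
a=cv2.imread('pics/side0.png')[160:360,180:400]; cv2.imwrite('pics/sd.png',cv2.resize(a,None,fx=3,fy=3,interpolation=2))
```

```text
(no output)
```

View pics/sc.png

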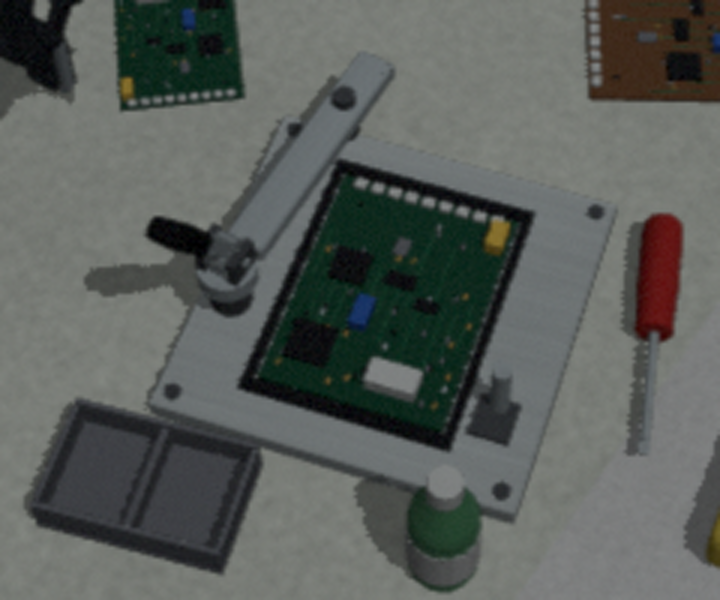

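View pics/sd.png

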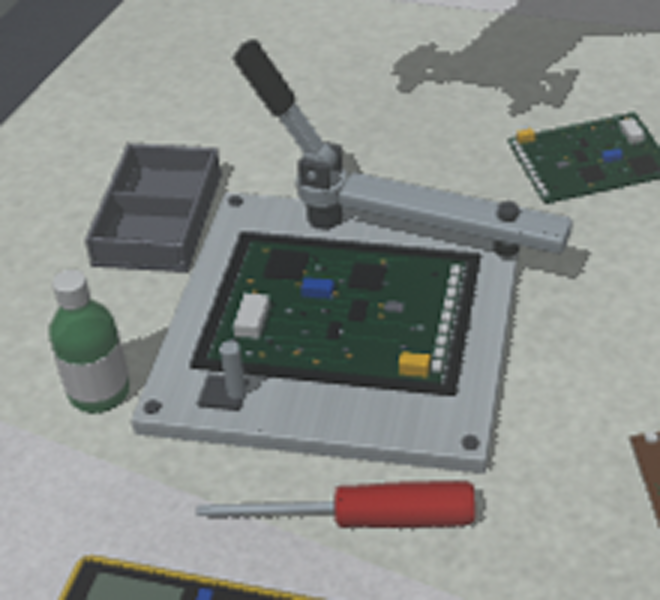

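Run:
```python
from h import *
np.set_printoptions(precision=4,suppress=True)
S=lambda u,v:(180+u/3,190+v/3); D=lambda u,v:(180+u/3,160+v/3)
def sh(n,f,u,v,z): print(n,(round(u),round(v)),pix(n,f,u,v,z),pix(n,f,u,v))
print('corners');C=[]
for u,v in [(617,207),(515,514),(150,402),(283,118)]: sh('scene','scene0',*S(u,v),.015)
print('screws')
for u,v in [(595,211),(501,490),(172,391),(295,130)]: sh('scene','scene0',*S(u,v),.015)
for u,v in [(235,201),(152,407),(470,442)]: sh('side','side0',*D(u,v),.015)
print('side corners')
for u,v in [(135,425),(488,463)]: sh('side','side0',*D(u,v),.015)
print('strap end')
for u,v in [(122,143),(125,171),(300,141),(299,169),(166,158),(318,150)]: sh('wrist','wrist0',u,v,.054)
for u,v in [(361,57),(394,70)]: sh('scene','scene0',*S(u,v),.054)
sh('side','side0',*D(569,225),.054)
print('stop top'); sh('scene','scene0',*S(500,374),.059); sh('side','side0',*D(231,346),.059)
print('lever'); 
for u,v in [(155,228),(180,225),(205,235)]: sh('scene','scene0',*S(u,v),.1)
for u,v in [(250,52),(265,78),(285,105)]: sh('side','side0',*D(u,v),.1)
for u,v in [(398,165),(375,163),(350,160)]: sh('wrist','wrist0',u,v,.1)
print(R.from_rotvec(robot.sense()['orientation']).as_matrix())
```

```text
corners
scene (386, 259) [0.4473 0.2209 0.015 ] [0.4467 0.2207 0.0142]
scene (352, 361) [0.6603 0.2623 0.015 ] [0.6581 0.2613 0.0098]
scene (230, 324) [0.7017 0.0475 0.015 ] [0.7012 0.0471 0.0139]
scene (274, 229) [0.4909 0.0057 0.015 ] [0.4914 0.006  0.0158]
screws
scene (378, 260) [0.4567 0.2104 0.015 ] [0.4579 0.2108 0.0168]
scene (347, 353) [0.6513 0.2487 0.015 ] [0.6521 0.249  0.0169]
scene (237, 320) [0.6895 0.0545 0.015 ] [0.6909 0.0558 0.0184]
scene (278, 233) [0.4952 0.0173 0.015 ] [0.4967 0.0184 0.0174]
side (258, 227) [0.6912 0.0541 0.015 ] [0.6903 0.0557 0.0165]
side (231, 296) [0.6538 0.2479 0.015 ] [0.6529 0.2491 0.0166]
side (337, 307) [0.4594 0.21   0.015 ] [0.4589 0.2116 0.0171]
side corners
side (225, 302) [0.6567 0.2641 0.015 ] [0.6597 0.2605 0.0097]
side (343, 314) [0.4444 0.2215 0.015 ] [0.4476 0.211  0.0011]
strap end
wrist (122, 143) [0.4515 0.0599 0.054 ] [0.4495 0.0597 0.0503]
wrist (125, 171) [0.45   0.0354 0.054 ] [0.4204 0.0284 0.0003]
wrist (300, 141) [0.6084 0.0615 0.054 ] [0.6063 0.0596 0.015 ]
wrist (299, 169) [0.6071 0.0371 0.054 ] [0.6048 0.0324 0.01
[... 406 characters left out ...]
[0.607  0.2211 0.059 ] [0.6067 0.2215 0.0596]
lever
scene (232, 266) [0.6432 0.0227 0.1   ] [0.6694 0.0476 0.1526]
scene (240, 265) [0.6347 0.0336 0.1   ] [0.6602 0.0568 0.1503]
scene (248, 268) [0.6334 0.0493 0.1   ] [0.646  0.0603 0.1248]
side (263, 177) [ 0.7006 -0.012   0.1   ] [0.6628 0.0546 0.1509]
side (268, 186) [0.6766 0.014  0.1   ] [0.6528 0.057  0.1342]
side (275, 195) [0.6501 0.0386 0.1   ] [0.6406 0.0564 0.1146]
wrist (398, 165) [0.6859 0.0459 0.1   ] [0.675  0.0516 0.1499]
wrist (375, 163) [0.6682 0.0474 0.1   ] [0.6612 0.0523 0.1453]
wrist (350, 160) [0.649  0.0497 0.1   ] [0.6471 0.0519 0.1226]
[[ 0.     -0.0012  1.    ]
 [-1.     -0.0001  0.    ]
 [ 0.0001 -1.     -0.0012]]
```

{"api": "drive_tool", "payload": {"steps": [[0,0,0,0.008,0,-0.12,-1],[0,-0.1,0,0.016,0,-0.25,-1],[0,-0.2,0,0.016,0,-0.43,-1],[0,-0.3,0,0.016,0,-0.43,-1],[0,-0.4,0,0.016,0,-0.43,-1],[0,-0.5,0,0.016,0,-0.43,-1],[0,-0.6,0,0.016,0.1,-0.43,-1],[0,-0.7,0,0.016,0.2,-0.43,-1],[0,-0.8,0,0.016,0.3,-0.43,-1],[0,-0.9,0,0.016,0.4,-0.43,-1],[0,-1,0,0.016,0.48,-0.43,-1],[0,-1,0,0.016,0.48,-0.43,-1],[0,-1,0,0.016,0.48,-0.43,-1],[0,-1,0,0.016,0.48,-0.43,-1]]}}

```text
time: 1.55
tool_pos: [0.4963, -0.0048, 0.2615]
orientation: [-1.57, 0.058, -0.059]
force: [-0.4, 0.5, -0.7]
width: -0.004
```

Run:
```python
from h import *
s=robot.sense(); print(s['joint_positions'],R.from_rotvec(s['orientation']).as_matrix().round(3))
for n in ('scene','side','wrist'): snap(n,n+'1')
a=cv2.imread('pics/scene1.png')[60:310,140:420]; b=cv2.imread('pics/side1.png')[60:310,200:460]
cv2.imwrite('pics/sc1.png',cv2.resize(a,None,fx=2.4,fy=2.4,interpolation=2))
cv2.imwrite('pics/sd1.png',cv2.resize(b,None,fx=2.4,fy=2.4,interpolation=2))
```

```text
[ 0.11464778  0.39183678 -0.24898857  2.03446976  0.14175902  0.73053879
  1.27451043] [[ 0.997  0.001  0.074]
 [-0.074 -0.     0.997]
 [ 0.001 -1.    -0.   ]]
```

View pics/sc1.png

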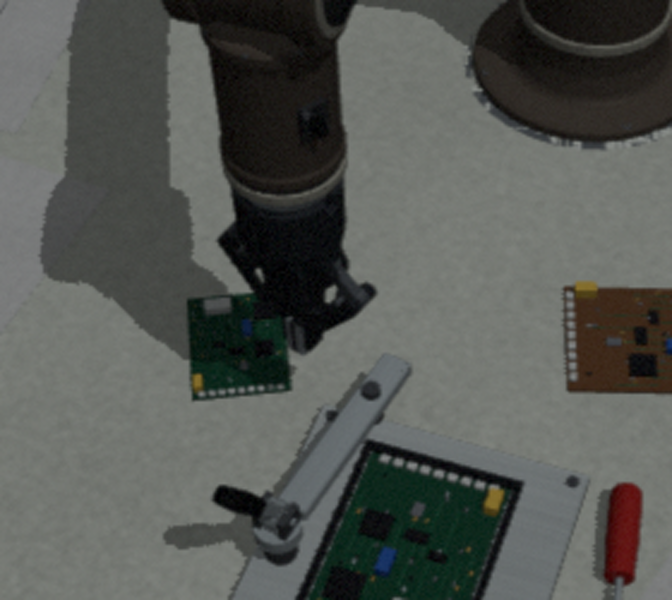

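View pics/sd1.png

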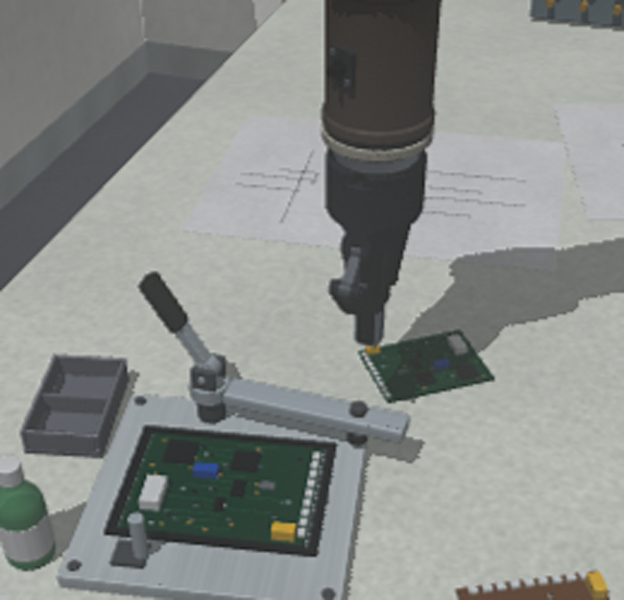

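View pics/wrist1.png

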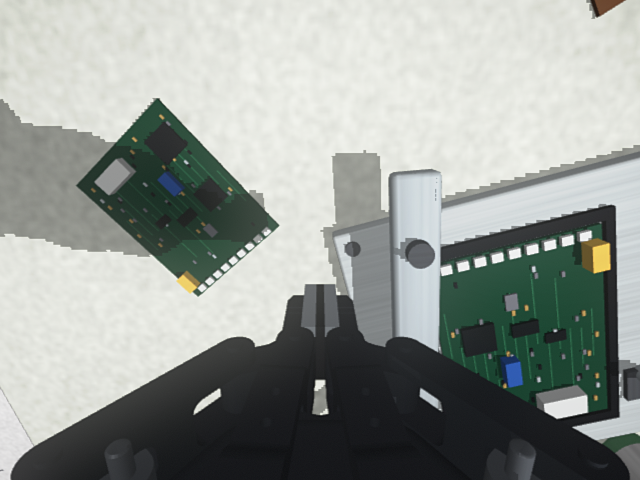

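Run:
```python
from h import *
np.set_printoptions(precision=3,suppress=True)
def cloud(n,f):
    c,T=c2w(n,f); d=np.load(f'pics/{f}.npz')['d']; v,u=np.mgrid[:480,:640]
    P=np.stack([(u-c['cx'])/c['fx']*d,-(v-c['cy'])/c['fy']*d,-d],-1)[d>0]
    return P@T[:3,:3].T+T[:3,3]
z=np.load('pics/side1.npz'); Rt=R.from_rotvec(z['ori']).as_matrix(); 
for n in('scene','side','wrist'):
    Q=(cloud(n,n+'1')-z['pos'])@Rt   # tool coords
    m=(abs(Q[:,0])<.09)&(abs(Q[:,2])<.09)&(Q[:,1]>.0)&(Q[:,1]<.195); Q=Q[m]
    print(n)
    for y in np.arange(.06,.195,.01):
        q=Q[(Q[:,1]>=y)&(Q[:,1]<y+.01)]
        if len(q)>3: print('y %.2f n%d x[%.3f %.3f] z[%.3f %.3f]'%(y,len(q),*np.percentile(q[:,0],[2,98]),*np.percentile(q[:,2],[2,98])))
```

```text
scene
y 0.06 n138 x[-0.009 0.018] z[-0.013 0.045]
y 0.07 n245 x[-0.011 0.018] z[-0.057 0.060]
y 0.08 n227 x[-0.013 0.015] z[-0.056 0.062]
y 0.09 n178 x[-0.001 0.016] z[-0.055 0.053]
y 0.10 n128 x[0.000 0.015] z[-0.045 0.045]
y 0.11 n155 x[-0.013 0.011] z[-0.037 0.037]
y 0.12 n98 x[-0.010 0.012] z[-0.030 0.031]
y 0.13 n36 x[0.003 0.010] z[-0.006 0.015]
y 0.14 n49 x[-0.002 0.010] z[-0.012 0.015]
y 0.15 n52 x[-0.007 0.010] z[-0.013 0.015]
y 0.16 n36 x[-0.008 0.010] z[-0.010 0.013]
y 0.17 n4 x[0.000 0.006] z[0.001 0.006]
side
y 0.06 n136 x[-0.020 0.013] z[-0.012 0.044]
y 0.07 n149 x[-0.020 0.012] z[-0.013 0.059]
y 0.08 n142 x[-0.018 0.011] z[-0.047 0.062]
y 0.09 n95 x[-0.018 0.012] z[-0.052 0.058]
y 0.10 n100 x[-0.017 0.009] z[-0.046 0.049]
y 0.11 n52 x[-0.013 0.010] z[-0.036 0.043]
y 0.12 n64 x[-0.014 0.009] z[-0.028 0.034]
y 0.13 n10 x[-0.013 0.004] z[-0.004 0.013]
y 0.14 n48 x[-0.012 0.006] z[-0.002 0.015]
y 0.15 n54 x[-0.012 0.011] z[-0.005 0.015]
y 0.16 n35 x[-0.012 0.011] z[-0.006 0.014]
y 0.17 n9 x[-0.009 0.007] z[0.004 0.008]
wrist
y 0.07 n3593 x[-0.019 -0.016] z[-0.019 0.018]
y 0.08 n18229 x[-0.018 -0.003] z[-0.059 0.058]
y 0.09 n15488 x[-0.016 0.008] z[-0.054 0.054]
y 0.10 n9692 x[-0.016 0.009] z[-0.047 0.046]
y 0.11 n8595 x[-0.011 0.010] z[-0.038 0.038]
y 0.12 n4208 x[-0.012 0.009] z[-0.033 0.032]
y 0.13 n1261 x[-0.012 0.011] z[-0.018 0.017]
y 0.14 n922 x[-0.010 -0.005] z[-0.014 0.013]
y 0.15 n821 x[-0.010 -0.005] z[-0.014 0.013]
y 0.16 n534 x[-0.010 -0.005] z[-0.013 0.012]
```

{"api": "drive_tool", "payload": {"steps": [[0,0,0,0,0.06,0,-1],[0,0,0,0,0.12,0,-1],[0,0,0,0,0.18,0,-1],[0,0,0,0,0.18,0,-1],[0,0,0,0,0.18,0,-1]]}}

```text
time: 2.2
tool_pos: [0.4964, -0.0046, 0.2081]
orientation: [-1.57, 0.056, -0.058]
force: [0.2, 0.5, 0.4]
width: 0.002
```

```bash
cat > plan.py <<'E'
from h import *
c=np.array([.5737,.1327]); yaw=.19
def fx(x,y): return c+np.array([np.cos(yaw)*x-np.sin(yaw)*y,np.sin(yaw)*x+np.cos(yaw)*y])
piv=fx(.03,-.09)
def rows(targets):
    "targets: (xyz tcp world, tool z heading) -> rows in current tool frame"
    s=robot.sense(); R0=R.from_rotvec(s['orientation']); p0=np.array(s['tool_pos'])
    for p,h in targets:
        Rm=np.array([[np.sin(h),0,np.cos(h)],[-np.cos(h),0,np.sin(h)],[0,-1,0]])
        rv=(R0.inv()*R.from_matrix(Rm)).as_rotvec()/1.5; t=R0.inv().apply(np.array(p)-p0)/.3
        print([round(float(v),3) for v in np.r_[rv,t,-1]],',')
E
python3 - <<'E'
from plan import *
print(robot.sense()['tool_pos'],robot.sense()['force'],piv)
T=[]
for ph in list(np.linspace(1.45,0.0,17))+[0,0]:
    a=yaw+np.pi/2+ph; d=np.array([np.cos(a),np.sin(a)]); q=np.array([np.cos(a-np.pi/2),np.sin(a-np.pi/2)])
    T.append((np.r_[piv+.13*d-.0275*q,.207],min(a-np.pi/2,1.5)))
rows(T)
E
```

```text
[ 0.49638178 -0.00462815  0.20807694] [0.20964865 0.54689238 0.35562676] [0.62015743 0.04998539]
[0.0, -0.001, 0.001, -0.018, 0.004, 0.06, -1.0] ,
[0.0, -0.001, 0.001, -0.03, 0.004, 0.098, -1.0] ,
[0.0, 0.026, 0.001, -0.038, 0.004, 0.137, -1.0] ,
[0.0, 0.087, 0.001, -0.043, 0.004, 0.177, -1.0] ,
[0.0, 0.147, 0.001, -0.045, 0.003, 0.217, -1.0] ,
[-0.0, 0.208, 0.001, -0.042, 0.003, 0.257, -1.0] ,
[-0.0, 0.268, 0.001, -0.036, 0.003, 0.297, -1.0] ,
[-0.0, 0.328, 0.001, -0.027, 0.003, 0.336, -1.0] ,
[-0.0, 0.389, 0.001, -0.014, 0.004, 0.374, -1.0] ,
[-0.0, 0.449, 0.001, 0.002, 0.004, 0.41, -1.0] ,
[-0.0, 0.51, 0.001, 0.022, 0.004, 0.445, -1.0] ,
[-0.0, 0.57, 0.001, 0.045, 0.004, 0.478, -1.0] ,
[-0.0, 0.63, 0.001, 0.07, 0.004, 0.509, -1.0] ,
[-0.0, 0.691, 0.001, 0.099, 0.004, 0.538, -1.0] ,
[-0.0, 0.751, 0.001, 0.129, 0.004, 0.563, -1.0] ,
[-0.0, 0.812, 0.001, 0.162, 0.004, 0.586, -1.0] ,
[-0.0, 0.872, 0.001, 0.197, 0.004, 0.606, -1.0] ,
[-0.0, 0.872, 0.001, 0.197, 0.004, 0.606, -1.0] ,
[-0.0, 0.872, 0.001, 0.197, 0.004, 0.606, -1.0] ,
```

{"api": "drive_tool", "payload": {"steps": [[0,0,0,-0.01,0.004,0.04,-1],[0,0,0,-0.02,0.004,0.065,-1],[0,0,0,-0.03,0.004,0.1,-1],[0,0.01,0,-0.034,0.004,0.118,-1],[0,0.026,0,-0.038,0.004,0.137,-1],[0,0.056,0,-0.041,0.004,0.157,-1],[0,0.087,0,-0.043,0.004,0.177,-1],[0,0.117,0,-0.044,0.004,0.197,-1],[0,0.147,0,-0.045,0.004,0.217,-1],[0,0.178,0,-0.044,0.004,0.237,-1],[0,0.208,0,-0.042,0.004,0.257,-1],[0,0.238,0,-0.039,0.004,0.277,-1],[0,0.268,0,-0.036,0.004,0.297,-1],[0,0.298,0,-0.032,0.004,0.317,-1],[0,0.328,0,-0.027,0.004,0.336,-1],[0,0.358,0,-0.021,0.004,0.355,-1],[0,0.389,0,-0.014,0.004,0.374,-1]]}}

```text
time: 3.9
tool_pos: [0.5, 0.1081, 0.2069]
orientation: [-1.509, 0.515, -0.516]
force: [-1.5, -1.5, 0.3]
width: 0.001
```

Run:
```python
from plan import *
for n in ('scene','side'): snap(n,n+'2')
a=cv2.imread('pics/scene2.png')[160:400,150:470]; b=cv2.imread('pics/side2.png')[100:340,180:460]
cv2.imwrite('pics/b2.png',cv2.resize(np.hstack([a,b]),None,fx=1.33,fy=1.33,interpolation=2))
T=[]
for ph in list(np.linspace(.65,0.0,14))+[0,0]:
    a=yaw+np.pi/2+ph; d=np.array([np.cos(a),np.sin(a)]); q=np.array([np.cos(a-np.pi/2),np.sin(a-np.pi/2)])
    T.append((np.r_[piv+.13*d-.0275*q,.207],min(a-np.pi/2,1.5)))
rows(T)
```

```text
[-0.001, 0.05, 0.001, -0.003, -0.0, 0.029, -1.0] ,
[-0.001, 0.083, 0.001, -0.005, -0.0, 0.051, -1.0] ,
[-0.001, 0.117, 0.001, -0.006, -0.0, 0.073, -1.0] ,
[-0.001, 0.15, 0.001, -0.007, -0.0, 0.096, -1.0] ,
[-0.001, 0.183, 0.001, -0.006, -0.0, 0.118, -1.0] ,
[-0.001, 0.217, 0.001, -0.004, -0.0, 0.14, -1.0] ,
[-0.001, 0.25, 0.001, -0.0, -0.0, 0.162, -1.0] ,
[-0.001, 0.283, 0.001, 0.004, 0.0, 0.183, -1.0] ,
[-0.001, 0.317, 0.001, 0.009, 0.0, 0.205, -1.0] ,
[-0.001, 0.35, 0.001, 0.015, 0.0, 0.226, -1.0] ,
[-0.001, 0.383, 0.001, 0.023, 0.0, 0.247, -1.0] ,
[-0.001, 0.417, 0.001, 0.031, 0.0, 0.267, -1.0] ,
[-0.001, 0.45, 0.0, 0.041, 0.0, 0.287, -1.0] ,
[-0.001, 0.483, 0.0, 0.051, 0.0, 0.307, -1.0] ,
[-0.001, 0.483, 0.0, 0.051, 0.0, 0.307, -1.0] ,
[-0.001, 0.483, 0.0, 0.051, 0.0, 0.307, -1.0] ,
```

View pics/b2.png

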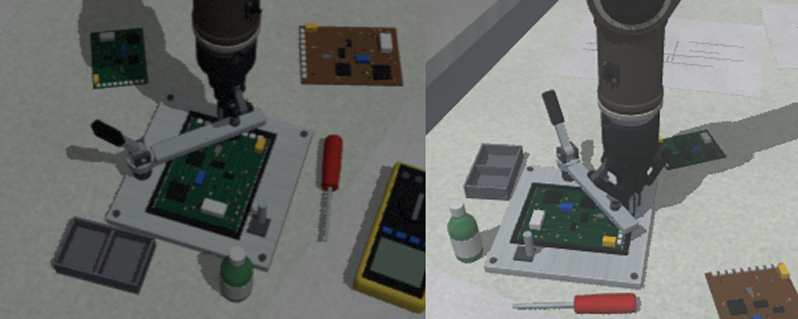

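{"api": "drive_tool", "payload": {"steps": [[0,0.05,0,-0.003,0,0.029,-1],[0,0.083,0,-0.005,0,0.051,-1],[0,0.117,0,-0.006,0,0.073,-1],[0,0.15,0,-0.007,0,0.096,-1],[0,0.183,0,-0.006,0,0.118,-1],[0,0.217,0,-0.004,0,0.14,-1],[0,0.25,0,0,0,0.162,-1],[0,0.283,0,0.004,0,0.183,-1],[0,0.317,0,0.009,0,0.205,-1],[0,0.35,0,0.015,0,0.226,-1],[0,0.383,0,0.023,0,0.247,-1],[0,0.417,0,0.031,0,0.267,-1],[0,0.45,0,0.041,0,0.287,-1],[0,0.466,0,0.046,0,0.297,-1],[0,0.475,0,0.048,0,0.3,-1],[0,0.475,0,0.048,0,0.3,-1]]}}

```text
time: 5.6
tool_pos: [0.5664, 0.1714, 0.207]
orientation: [-1.298, 1.057, -1.059]
force: [-0.2, 0.4, -0.2]
width: 0.002
```

Run:
```python
from plan import *
s=robot.sense();print(s['tool_pos'],s['force'])
for n in ('scene','side','wrist'): snap(n,n+'3')
a=cv2.imread('pics/scene3.png')[200:400,200:400]; b=cv2.imread('pics/side3.png')[160:360,180:380]
cv2.imwrite('pics/b3.png',cv2.resize(np.hstack([a,b]),None,fx=2,fy=2,interpolation=2))
```

```text
[0.56641482 0.17137083 0.2069737 ] [-0.22707909  0.35464927 -0.1702607 ]
```

View pics/b3.png

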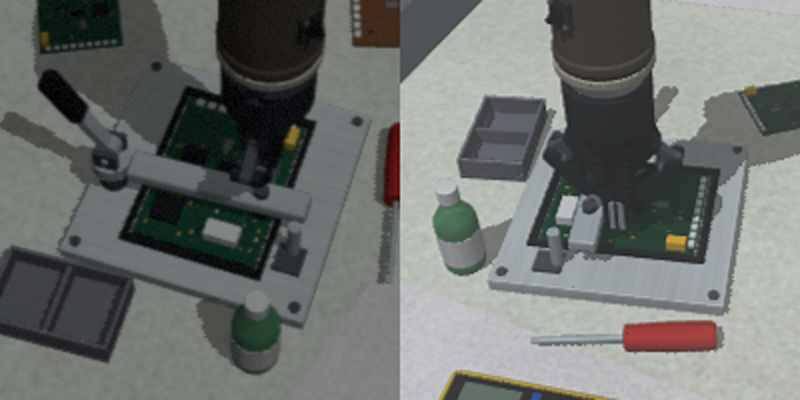

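View pics/wrist3.png

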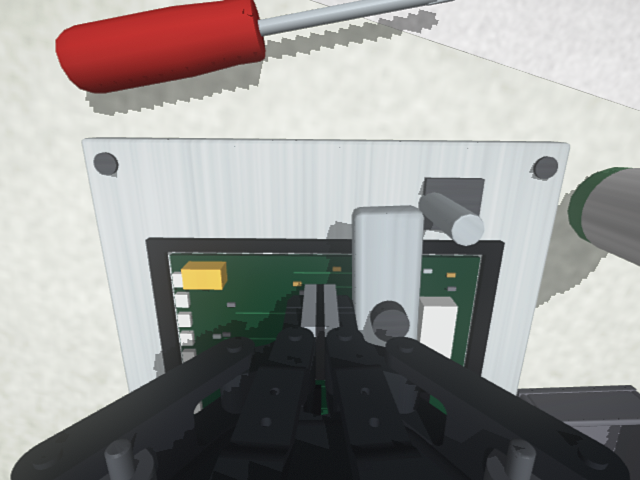

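{"api": "drive_tool", "payload": {"steps": [[0,0,0,0,0,0.007,-1],[0,0.008,0,0.002,0,0.014,-1],[0,0.008,0,0.002,0,0.014,-1]]}}

```text
time: 6.05
tool_pos: [0.571, 0.1713, 0.2072]
orientation: [-1.292, 1.066, -1.069]
force: [0.1, 0.5, 0.1]
width: -0.001
```

Run:
```python
from plan import *
s=robot.sense();print(s['tool_pos'],s['force'],R.from_rotvec(s['orientation']).as_matrix()[:,2])
```

```text
[0.57103041 0.17130702 0.20717708] [0.13324387 0.46928925 0.1021105 ] [0.98195081 0.18912656 0.00193773]
```

{"api": "drive_tool", "payload": {"steps": [[0,0,0,0,0,0.005,-1],[0,0,0,0,0,0.01,-1],[0,0,0,0,0,0.01,-1]]}}

```text
time: 6.35
tool_pos: [0.5729, 0.1717, 0.2069]
orientation: [-1.295, 1.069, -1.067]
force: [-6.4, -0.6, 4.9]
width: -0.0
```

Run:
```python
from plan import *
s=robot.sense();print(s['tool_pos'],s['force'])
snap('wrist','wrist4')
```

```text
[0.57289382 0.17168085 0.20691223] [-6.43434092 -0.5984718   4.92815669]
```

View pics/wrist4.png

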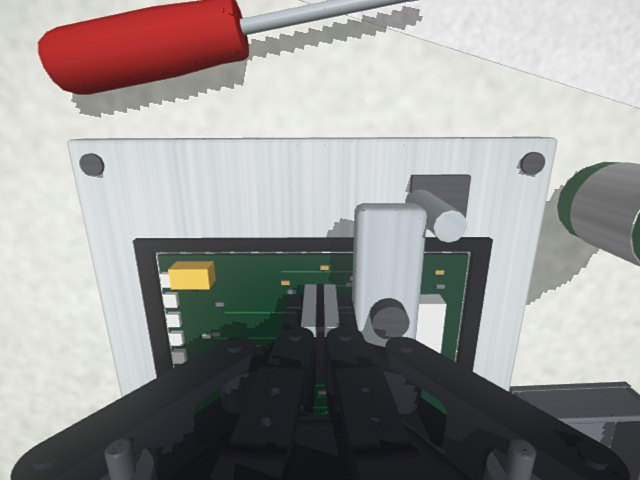

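{"api": "drive_tool", "payload": {"steps": [[0,0,0,0,0,0.008,-1],[0,0,0,0,0,0.008,-1]]}}

```text
time: 6.6
tool_pos: [0.5737, 0.1718, 0.2066]
orientation: [-1.299, 1.072, -1.065]
force: [-8.8, -0.5, 7.2]
width: 0.002
```

{"api": "drive_tool", "payload": {"steps": [[0,0,0,0,0,-0.03,-1],[0,0,0,0,0,-0.07,-1],[0,0,0,0,-0.1,-0.07,-1],[0,0,0,0,-0.25,-0.07,-1],[0,0,0,0,-0.4,-0.07,-1],[0,0,0,0.05,-0.45,-0.07,-1],[0,0,0,0.1,-0.45,-0.07,-1],[0,0,0,0.1,-0.45,-0.07,-1]]}}

```text
time: 7.4
tool_pos: [0.5599, 0.1359, 0.3418]
orientation: [-1.298, 1.073, -1.069]
force: [-0.8, -0.0, 0.0]
width: -0.002
```

Run:
```python
from plan import *
s=robot.sense();print(s['tool_pos'],s['force'])
for n in ('scene','side','wrist'): snap(n,n+'5')
a=cv2.imread('pics/scene5.png')[200:400,200:400]; b=cv2.imread('pics/side5.png')[160:360,180:380]
cv2.imwrite('pics/b5.png',cv2.resize(np.hstack([a,b]),None,fx=2,fy=2,interpolation=2))
# cloud in fixture frame near lever
for n in('scene','side'):
    c,T=c2w(n,n+'5'); d=np.load(f'pics/{n}5.npz')['d']; v,u=np.mgrid[:480,:640]
    P=np.stack([(u-c['cx'])/c['fx']*d,-(v-c['cy'])/c['fy']*d,-d],-1)[d>0]@T[:3,:3].T+T[:3,3]
    q=P[:,:2]-piv; l=q@[np.sin(yaw),-np.cos(yaw)]; s_=q@[np.cos(yaw),np.sin(yaw)]
    for z in np.arange(.06,.18,.01):
        m=(abs(s_)<.03)&(l>-.03)&(l<.12)&(P[:,2]>z)&(P[:,2]<z+.01)
        if m.sum()>2: print(n,round(z,2),m.sum(),'l',np.percentile(l[m],[5,50,95]).round(3),'s',np.percentile(s_[m],[5,50,95]).round(3))
    # strap angle: top surface
    m=(abs(P[:,2]-.054)<.006)&(abs(s_)<.05)&(l<-.02)&(l>-.19)
    k=np.polyfit(-l[m],s_[m],1); print('strap slope',k,m.sum(), 's range',np.percentile(s_[m],[2,98]))
```

```text
[0.55994056 0.13589358 0.34180733] [-0.83742901 -0.01983264  0.0231636 ]
scene 0.06 53 l [-0.012 -0.004  0.009] s [-0.008  0.014  0.017]
scene 0.07 148 l [-0.011 -0.005  0.008] s [-0.011  0.006  0.015]
scene 0.08 56 l [-0.004  0.002  0.01 ] s [-0.005  0.004  0.007]
scene 0.09 51 l [0.005 0.009 0.017] s [-0.004  0.004  0.008]
scene 0.1 55 l [0.01  0.015 0.022] s [-0.004  0.005  0.009]
scene 0.11 62 l [0.017 0.02  0.03 ] s [-0.005  0.007  0.011]
scene 0.12 77 l [0.021 0.025 0.034] s [-0.007  0.006  0.012]
scene 0.13 75 l [0.027 0.031 0.041] s [-0.006  0.006  0.011]
scene 0.14 88 l [0.033 0.037 0.051] s [-0.006  0.006  0.011]
scene 0.15 70 l [0.039 0.043 0.05 ] s [-0.005  0.002  0.011]
strap slope [0.01620188 0.00189305] 1305 s range [-0.01124387  0.02085353]
side 0.06 46 l [-0.011 -0.009 -0.003] s [-0.011  0.     0.015]
side 0.07 104 l [-0.011 -0.003  0.009] s [-0.011  0.001  0.015]
side 0.08 37 l [-0.001  0.003  0.007] s [-0.003  0.002  0.008]
side 0.09 32 l [0.006 0.009 0.014] s [0.    0.005 0.009]
side 0.1 18 l [0.012 0.015 0.02 ] s [0.002 0.005 0.008]
side 0.11 16 l [0.016 0.019 0.022] s [0.003 0.008 0.012]
strap slope [ 0.02133669 -0.00019095] 824 s range [-0.01037306  0.02089521]
```

View pics/b5.png

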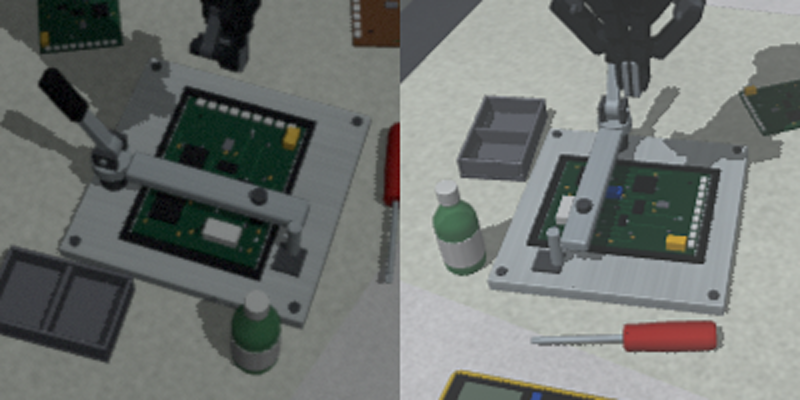

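View pics/wrist5.png

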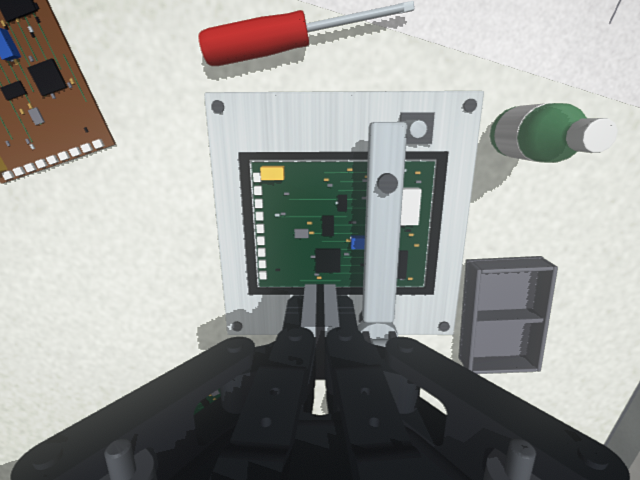

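```bash
cat >> plan.py <<'E'
ld=np.array([np.sin(yaw),-np.cos(yaw)]); sd=np.array([np.cos(yaw),np.sin(yaw)])
def tcp(h,z,s=.003): return (np.r_[piv+h*ld+s*sd, z+.173],yaw)
def corner(a,n=0,r=.08):
    "tool pose with +x tip corner on the face at r, n clear of it (neg = pressed in)"
    u=np.array([np.cos(a),np.sin(a)]); m=np.array([-np.sin(a),np.cos(a)])
    p=np.array([0,.066])+r*u+(.010+n)*m
    return tcp(p[0]-.011,p[1])
E
python3 - <<'E'
from plan import *
rows([tcp(-.01,.165),tcp(-.01,.145),corner(1.08,.012,.082)])
E
```

```text
[0.006, 0.0, 0.0, 0.296, 0.007, 0.154, -1.0] ,
[0.006, 0.0, 0.0, 0.296, 0.073, 0.154, -1.0] ,
[0.006, 0.0, 0.0, 0.357, 0.061, 0.154, -1.0] ,
```

{"api": "drive_tool", "payload": {"steps": [[0.006,0,0,0,0,0.1,-1],[0.006,0,0,0.1,0,0.154,-1],[0.006,0,0,0.2,0.007,0.154,-1],[0.006,0,0,0.296,0.03,0.154,-1],[0.006,0,0,0.296,0.061,0.154,-1],[0.006,0,0,0.33,0.061,0.154,-1],[0.006,0,0,0.33,0.061,0.154,-1]]}}

```text
time: 8.25
tool_pos: [0.623, 0.0501, 0.3208]
orientation: [-1.295, 1.068, -1.068]
force: [0.5, -0.6, 0.4]
width: -0.003
```

Run:
```python
from plan import *
s=robot.sense();print(s['tool_pos'],s['force'],s['joint_positions'])
for n in ('scene','side','wrist'): snap(n,n+'6')
a=cv2.imread('pics/scene6.png')[180:360,180:380]; b=cv2.imread('pics/side6.png')[120:300,180:380]
cv2.imwrite('pics/b6.png',cv2.resize(np.hstack([a,b]),None,fx=2,fy=2,interpolation=2))
rows([corner(1.08,.005)]+[corner(a,-.003) for a in np.linspace(1.05,0,18)])
```

```text
[0.62303079 0.05014607 0.32079924] [ 0.5110234  -0.57349804  0.43264393] [-0.28615229  0.49197776  0.17819169  1.69466363 -0.1008528   0.96574793
  0.11945291]
[-0.0, 0.001, 0.0, 0.048, 0.018, -0.001, -1.0] ,
[-0.0, 0.001, 0.0, 0.079, 0.033, -0.001, -1.0] ,
[-0.0, 0.001, 0.0, 0.094, 0.041, -0.001, -1.0] ,
[-0.0, 0.001, 0.0, 0.108, 0.049, -0.001, -1.0] ,
[-0.0, 0.001, 0.0, 0.122, 0.058, -0.001, -1.0] ,
[-0.0, 0.001, 0.0, 0.135, 0.068, -0.001, -1.0] ,
[-0.0, 0.001, 0.0, 0.148, 0.079, -0.001, -1.0] ,
[-0.0, 0.001, 0.0, 0.16, 0.091, -0.001, -1.0] ,
[-0.0, 0.001, 0.0, 0.171, 0.103, -0.001, -1.0] ,
[-0.0, 0.001, 0.0, 0.181, 0.116, -0.001, -1.0] ,
[-0.0, 0.001, 0.0, 0.19, 0.129, -0.001, -1.0] ,
[-0.0, 0.001, 0.0, 0.199, 0.143, -0.001, -1.0] ,
[-0.0, 0.001, 0.0, 0.207, 0.158, -0.001, -1.0] ,
[-0.0, 0.001, 0.0, 0.214, 0.173, -0.001, -1.0] ,
[-0.0, 0.001, 0.0, 0.22, 0.188, -0.001, -1.0] ,
[-0.0, 0.001, 0.0, 0.225, 0.204, -0.001, -1.0] ,
[-0.0, 0.001, 0.0, 0.229, 0.22, -0.001, -1.0] ,
[-0.0, 0.001, 0.0, 0.231, 0.237, -0.001, -1.0] ,
[-0.0, 0.001, 0.0, 0.233, 0.253, -0.001, -1.0] ,
```

View pics/b6.png

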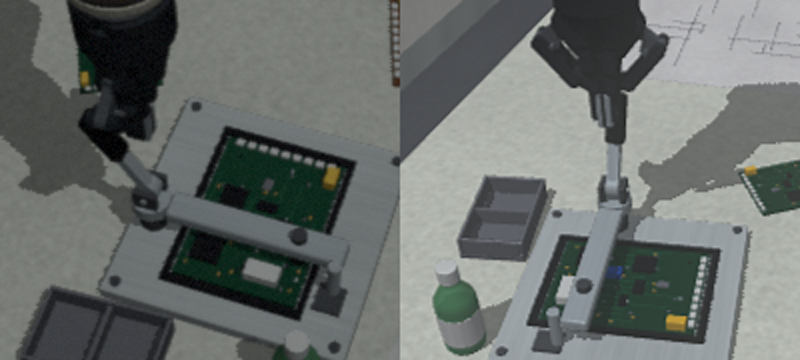

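View pics/wrist6.png

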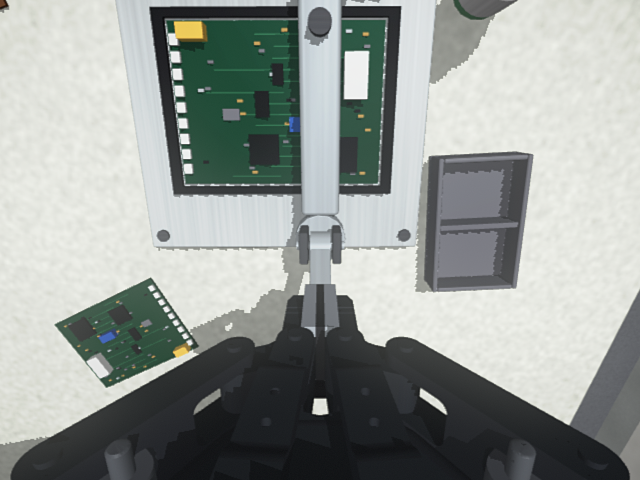

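{"api": "drive_tool", "payload": {"steps": [[0,0,0,0.024,0.009,0,-1],[0,0,0,0.048,0.018,0,-1],[0,0,0,0.064,0.026,0,-1],[0,0,0,0.079,0.033,0,-1],[0,0,0,0.094,0.041,0,-1],[0,0,0,0.108,0.049,0,-1],[0,0,0,0.122,0.058,0,-1],[0,0,0,0.135,0.068,0,-1],[0,0,0,0.148,0.079,0,-1],[0,0,0,0.16,0.091,0,-1],[0,0,0,0.171,0.103,0,-1]]}}

```text
time: 9.5
tool_pos: [0.6331, 0.0008, 0.2907]
orientation: [-1.294, 1.066, -1.067]
force: [-0.3, 0.5, 3.0]
width: 0.001
```

Run:
```python
from plan import *
s=robot.sense();print(s['tool_pos'],s['force'])
for n in ('scene','side'): snap(n,n+'7')
a=cv2.imread('pics/scene7.png')[180:360,180:380]; b=cv2.imread('pics/side7.png')[120:300,180:380]
cv2.imwrite('pics/b7.png',cv2.resize(np.hstack([a,b]),None,fx=2,fy=2,interpolation=2))
rows([corner(a,-.003) for a in np.linspace(.6,0,11)])
```

```text
[0.63309914 0.00079438 0.29074538] [-0.27241278  0.45686026  2.97862659]
[0.0, 0.001, 0.0, 0.0, 0.001, -0.001, -1.0] ,
[0.0, 0.001, 0.0, 0.01, 0.014, -0.001, -1.0] ,
[0.0, 0.001, 0.0, 0.019, 0.027, -0.001, -1.0] ,
[0.0, 0.001, 0.0, 0.028, 0.041, -0.001, -1.0] ,
[0.0, 0.001, 0.0, 0.035, 0.055, -0.001, -1.0] ,
[0.0, 0.001, 0.0, 0.041, 0.07, -0.001, -1.0] ,
[0.0, 0.001, 0.0, 0.047, 0.085, -0.001, -1.0] ,
[0.0, 0.001, 0.0, 0.052, 0.1, -0.001, -1.0] ,
[0.0, 0.001, 0.0, 0.055, 0.116, -0.001, -1.0] ,
[0.0, 0.001, 0.0, 0.058, 0.132, -0.001, -1.0] ,
[0.0, 0.001, 0.0, 0.06, 0.148, -0.001, -1.0] ,
```

View pics/b7.png

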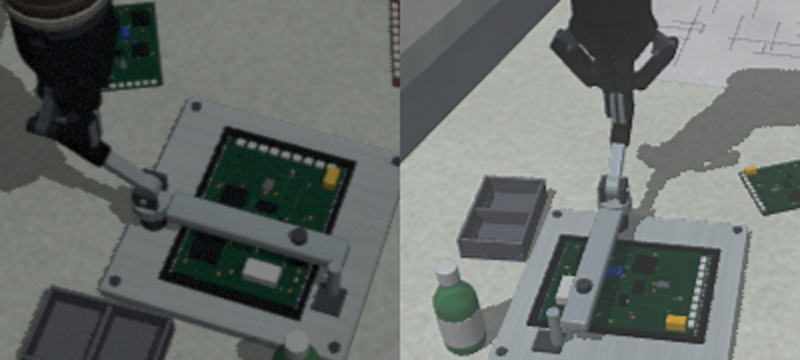

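Lever is going down under the fingertips, about 3 N. Continue down to level.

{"api": "drive_tool", "payload": {"steps": [[0,0,0,0.01,0.014,0,-1],[0,0,0,0.019,0.027,0,-1],[0,0,0,0.028,0.041,0,-1],[0,0,0,0.035,0.055,0,-1],[0,0,0,0.041,0.07,0,-1],[0,0,0,0.047,0.085,0,-1],[0,0,0,0.052,0.1,0,-1],[0,0,0,0.055,0.116,0,-1],[0,0,0,0.058,0.132,0,-1],[0,0,0,0.06,0.14,0,-1],[0,0,0,0.06,0.148,0,-1],[0,0,0,0.06,0.148,0,-1]]}}

```text
time: 10.8
tool_pos: [0.6376, -0.0168, 0.2491]
orientation: [-1.29, 1.064, -1.069]
force: [-2.7, 1.0, 22.7]
width: 0.001
```

{"api": "drive_tool", "payload": {"steps": [[0,0,0,0,-0.05,0,-1],[0,0,0,0,-0.15,0,-1],[0,0,0,0,-0.3,0,-1],[0,0,0,-0.1,-0.45,-0.2,-1],[0,0,0,-0.2,-0.5,-0.4,-1],[0,0,0,-0.2,-0.5,-0.4,-1],[0,0,0,-0.2,-0.5,-0.4,-1],[0,0,0,-0.2,-0.5,-0.4,-1]]}}

```text
time: 11.6
tool_pos: [0.5069, 0.0194, 0.3994]
orientation: [-1.289, 1.062, -1.069]
force: [0.1, 0.7, -1.0]
width: 0.003
```

Run:
```python
from plan import *
s=robot.sense();print(s['tool_pos'],s['force'],s['time'])
for n in ('scene','side','wrist'): snap(n,n+'8')
a=cv2.imread('pics/scene8.png')[180:400,180:400]; b=cv2.imread('pics/side8.png')[150:370,160:380]
cv2.imwrite('pics/b8.png',cv2.resize(np.hstack([a,b]),None,fx=1.8,fy=1.8,interpolation=2))
for n in('scene','side','wrist'):
    c,T=c2w(n,n+'8'); d=np.load(f'pics/{n}8.npz')['d']; v,u=np.mgrid[:480,:640]
    P=np.stack([(u-c['cx'])/c['fx']*d,-(v-c['cy'])/c['fy']*d,-d],-1)[d>0]@T[:3,:3].T+T[:3,3]
    q=P[:,:2]-piv; l=q@ld; s_=q@sd
    for x in np.arange(.02,.12,.01):
        m=(abs(s_-.002)<.008)&(l>x)&(l<x+.01)&(P[:,2]>.03)&(P[:,2]<.15)
        if m.sum()>2: print(n,round(x,2),m.sum(),'z',np.percentile(P[m,2],[10,50,90]).round(3))
```

```text
[0.50690514 0.01935369 0.39936785] [ 0.14340994  0.72134188 -1.01237402] 11.6
scene 0.02 50 z [0.069 0.074 0.077]
scene 0.03 48 z [0.07  0.075 0.077]
scene 0.04 52 z [0.07  0.075 0.078]
scene 0.05 44 z [0.075 0.077 0.079]
scene 0.06 40 z [0.076 0.077 0.079]
scene 0.07 40 z [0.075 0.077 0.08 ]
scene 0.08 40 z [0.075 0.077 0.079]
scene 0.09 22 z [0.076 0.077 0.078]
side 0.02 18 z [0.071 0.074 0.076]
side 0.03 20 z [0.071 0.074 0.075]
side 0.04 25 z [0.071 0.074 0.076]
side 0.05 28 z [0.07  0.076 0.077]
side 0.06 25 z [0.072 0.077 0.078]
side 0.07 18 z [0.073 0.076 0.077]
side 0.08 22 z [0.074 0.076 0.078]
side 0.09 9 z [0.074 0.076 0.078]
wrist 0.02 179 z [0.07  0.074 0.075]
wrist 0.03 172 z [0.069 0.074 0.075]
wrist 0.04 183 z [0.069 0.074 0.075]
wrist 0.05 206 z [0.071 0.076 0.077]
wrist 0.06 190 z [0.071 0.076 0.077]
wrist 0.07 177 z [0.072 0.076 0.077]
wrist 0.08 172 z [0.071 0.076 0.077]
wrist 0.09 122 z [0.072 0.076 0.077]
```

View pics/b8.png

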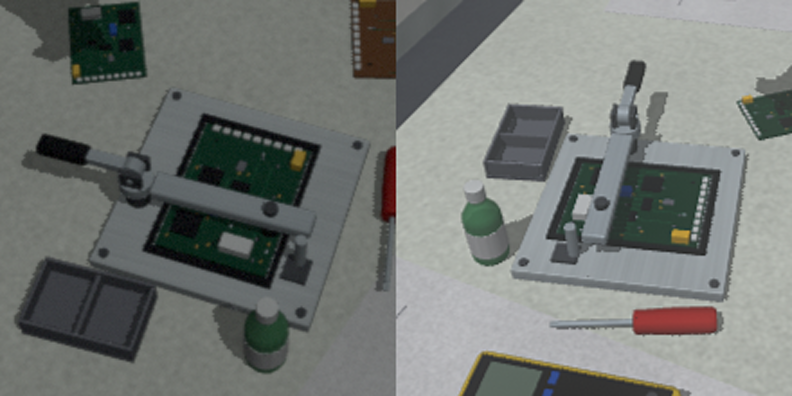

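View pics/wrist8.png

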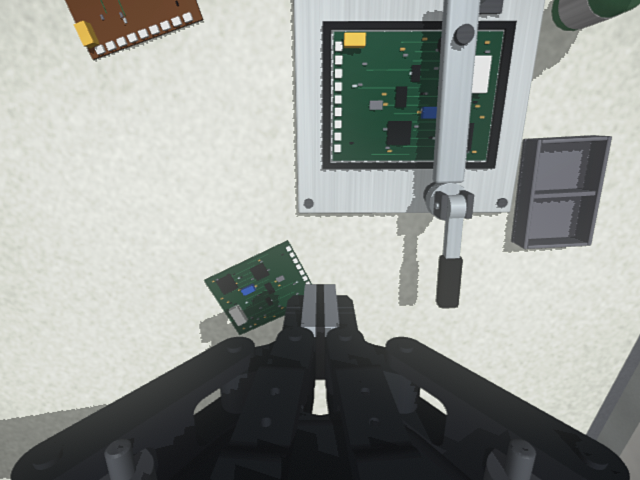

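Run:
```python
from plan import *
for k in ('5','8'):
  for n in ('scene','side','wrist'):
    c,T=c2w(n,n+k); z=np.load(f'pics/{n}{k}.npz'); d=z['d']; v,u=np.mgrid[:480,:640]
    P=(np.stack([(u-c['cx'])/c['fx']*d,-(v-c['cy'])/c['fy']*d,-d],-1)@T[:3,:3].T+T[:3,3])
    ok=(d>0); q=P[...,:2]-piv; l=-(q@ld); s=q@sd
    # strap top: bin along strap, mid of s-range
    m=ok&(abs(P[...,2]-.054)<.005)&(abs(s)<.03)
    L=[];M=[]
    for x in np.arange(.025,.15,.005):
        w=s[m&(l>x)&(l<x+.005)]
        if len(w)>8: L.append(x+.0025);M.append((np.percentile(w,3)+np.percentile(w,97))/2)
    f=np.polyfit(L,M,1) if len(L)>5 else None
    m=ok&(abs(P[...,2]-.058)<.004)&(abs(s-.019)<.012)&(abs(l-.172)<.012)
    g=ok&(abs(P[...,2]-.054)<.004)&(l>.155)&(l<.176)&(s<.016)&(s>-.03)
    print(k,n,'strap',f,len(L),'post s',np.percentile(s[m],[3,50,97]).round(4) if m.sum() else '',m.sum(),'strap far s',np.percentile(s[g],[3,97]).round(4) if g.sum() else '')
for n in('scene','side'):
  for k in('5','8'):
    pass
a=cv2.imread('pics/scene5.png')[265:345,260:365];b=cv2.imread('pics/scene8.png')[265:345,260:365]
cc=cv2.imread('pics/side5.png')[205:285,240:345];dd=cv2.imread('pics/side8.png')[205:285,240:345]
cv2.imwrite('pics/c8.png',cv2.resize(np.vstack([np.hstack([a,b]),np.hstack([cc,dd])]),None,fx=3.6,fy=3.6,interpolation=2))
x=cv2.absdiff(cv2.imread('pics/scene5.png'),cv2.imread('pics/scene8.png')).max(2)[270:345,270:365]; print('diff',x.max(),(x>25).sum())
```

```text
5 scene strap [-0.00517141  0.002171  ] 25 post s [0.008  0.017  0.0253] 66 strap far s [-0.011   0.0138]
5 side strap [0.00038707 0.00175496] 25 post s [0.0077 0.018  0.0261] 59 strap far s [-0.0097  0.0146]
5 wrist strap [-0.00242522  0.00375609] 25 post s [0.0078 0.0191 0.0269] 415 strap far s [-0.0087  0.0149]
8 scene strap [-0.02889247  0.00160585] 25 post s [0.0076 0.0195 0.0258] 45 strap far s [-0.0164  0.0095]
8 side strap [-0.03518679  0.00227971] 25 post s [0.0087 0.02   0.0261] 42 strap far s [-0.0151  0.0093]
8 wrist strap [-0.0332434  0.0033396] 25 post s  0 strap far s [-0.0142  0.0103]
diff 85 431
```

View pics/c8.png

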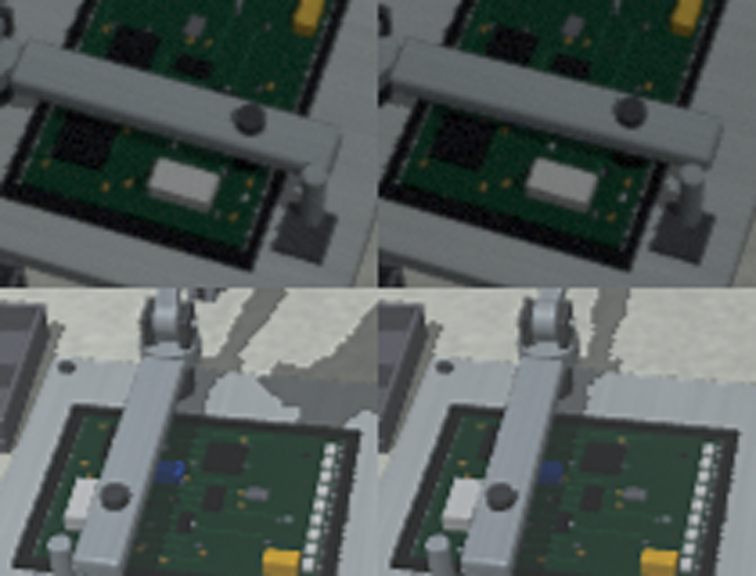

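Run:
```python
from plan import *
rows([([.548,.167,.39],yaw),([.548,.167,.207],yaw),([.5664,.1706,.207],yaw)])
```

```text
[-0.003, 0.001, 0.0, -0.46, 0.027, 0.224, -1.0] ,
[-0.003, 0.001, 0.0, -0.46, 0.637, 0.221, -1.0] ,
[-0.003, 0.001, 0.0, -0.46, 0.638, 0.284, -1.0] ,
```

{"api": "drive_tool", "payload": {"steps": [[0,0,0,-0.12,0.01,0.06,-1],[0,0,0,-0.25,0.02,0.12,-1],[0,0,0,-0.38,0.027,0.18,-1],[0,0,0,-0.46,0.027,0.222,-1],[-0.003,0,0,-0.46,0.027,0.222,-1],[-0.003,0,0,-0.46,0.15,0.222,-1],[-0.003,0,0,-0.46,0.3,0.222,-1],[-0.003,0,0,-0.46,0.45,0.221,-1],[-0.003,0,0,-0.46,0.56,0.221,-1],[-0.003,0,0,-0.46,0.637,0.221,-1],[-0.003,0,0,-0.46,0.637,0.221,-1],[-0.003,0,0,-0.46,0.637,0.25,-1],[-0.003,0,0,-0.46,0.637,0.27,-1],[-0.003,0,0,-0.46,0.637,0.28,-1],[-0.003,0,0,-0.46,0.637,0.28,-1]]}}

```text
time: 13.25
tool_pos: [0.5664, 0.1705, 0.2084]
orientation: [-1.292, 1.066, -1.069]
force: [-0.2, -0.2, 0.4]
width: 0.002
```

Run:
```python
from plan import *
s=robot.sense();print(s['tool_pos'],s['force'],R.from_rotvec(s['orientation']).as_matrix().round(4)[:,2])
```

```text
[0.566402   0.17046793 0.20838833] [-0.22558744 -0.17815237  0.41123605] [0.9819 0.1896 0.002 ]
```

{"api": "drive_tool", "payload": {"steps": [[0,0,0,0,0.003,0.005,-1],[0,0,0,0,0.003,0.01,-1],[0,0,0,0,0.003,0.01,-1]]}}

```text
time: 13.55
tool_pos: [0.5694, 0.1711, 0.2077]
orientation: [-1.292, 1.066, -1.068]
force: [0.1, 0.2, 0.5]
width: -0.002
```

{"api": "drive_tool", "payload": {"steps": [[0,0,0,0,0,0.003,-1],[0,0,0,0,0,0.006,-1],[0,0,0,0,0,0.006,-1]]}}

```text
time: 13.85
tool_pos: [0.5711, 0.1716, 0.2076]
orientation: [-1.292, 1.066, -1.068]
force: [-0.6, 0.0, 0.4]
width: 0.003
```

```bash
cat > st.py <<'E'
from plan import *
import sys
k=sys.argv[1]; s_=robot.sense();print(s_['tool_pos'],s_['force'],s_['time'])
for n in ('scene','side'):
    snap(n,n+k)
    c,T=c2w(n,n+k); z=np.load(f'pics/{n}{k}.npz'); d=z['d']; v,u=np.mgrid[:480,:640]
    P=(np.stack([(u-c['cx'])/c['fx']*d,-(v-c['cy'])/c['fy']*d,-d],-1)@T[:3,:3].T+T[:3,3])
    ok=(d>0); q=P[...,:2]-piv; l=-(q@ld); s=q@sd
    m=ok&(abs(P[...,2]-.054)<.005)&(abs(s)<.03)
    L=[];M=[]
    for x in np.arange(.025,.17,.005):
        w=s[m&(l>x)&(l<x+.005)]
        if len(w)>8: L.append(x+.0025);M.append((np.percentile(w,3)+np.percentile(w,97))/2)
    g=ok&(abs(P[...,2]-.054)<.004)&(l>.155)&(l<.176)&(s<.016)&(s>-.03)
    print(n,np.polyfit(L,M,1) if len(L)>5 else None,len(L),'far s',np.percentile(s[g],[3,97]).round(4))
    m=(abs(s-.002)<.008)&(l<-.06)&(l>-.09)&(P[...,2]>.03)&(P[...,2]<.15)&ok
    if m.sum(): print('  grip z',np.percentile(P[m][:,2],[10,50,90]).round(4))
E
python3 st.py 9
```

```text
[0.57107653 0.17157083 0.20762913] [-0.64374902  0.03559995  0.4041948 ] 13.85
scene [0.00594117 0.00134566] 30 far s [-0.0118  0.0123]
  grip z [0.0747 0.077  0.0791]
side [ 0.03641816 -0.00498198] 11 far s [-0.0117  0.0137]
```

{"api": "drive_tool", "payload": {"steps": [[0,0,0,0,0,0.004,-1],[0,0,0,0,0,0.008,-1],[0,0,0,0,0,0.01,-1],[0,0,0,0,0,0.01,-1]]}}

```text
time: 14.35
tool_pos: [0.5729, 0.1719, 0.2074]
orientation: [-1.295, 1.068, -1.067]
force: [-6.7, -1.0, 5.9]
width: -0.002
```

{"api": "drive_tool", "payload": {"steps": [[0,0,0,0,0,-0.03,-1],[0,0,0,0,0,-0.08,-1],[0,0,0,0,-0.1,-0.08,-1],[0,0,0,0,-0.25,-0.08,-1],[0,0,0,0,-0.4,-0.12,-1],[0,0,0,0.1,-0.5,-0.25,-1],[0,0,0,0.1,-0.5,-0.3,-1],[0,0,0,0.1,-0.5,-0.3,-1]]}}

```text
time: 15.15
tool_pos: [0.4888, 0.1238, 0.3592]
orientation: [-1.292, 1.068, -1.069]
force: [1.0, -0.4, -0.5]
width: 0.001
```

```bash
python3 st.py 10
python3 - <<'E'
from plan import *
snap('wrist','wrist10')
a=cv2.imread('pics/scene10.png')[180:400,180:400]; b=cv2.imread('pics/side10.png')[150:370,160:380]
cv2.imwrite('pics/b10.png',cv2.resize(np.hstack([a,b]),None,fx=1.8,fy=1.8,interpolation=2))
E
```

```text
[0.48877029 0.12375929 0.3591754 ] [ 0.969363   -0.383123   -0.53740393] 15.15
scene [0.00928055 0.00130504] 30 far s [-0.0113  0.0131]
  grip z [0.0737 0.0769 0.0789]
side [0.00851064 0.0012432 ] 30 far s [-0.0103  0.014 ]
  grip z [0.0746 0.0761 0.0774]
```

View pics/b10.png

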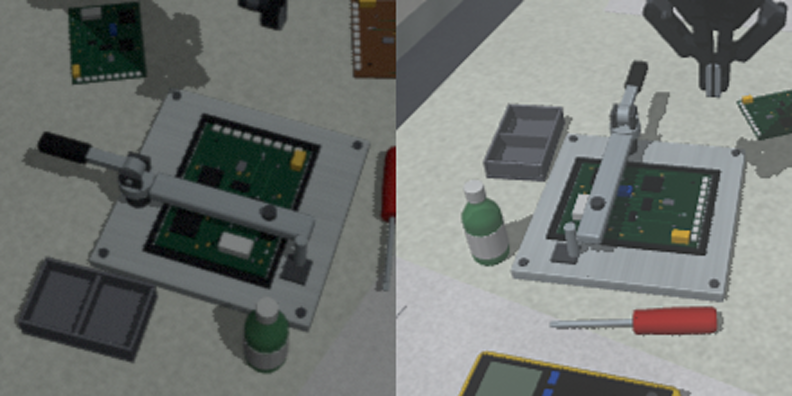

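View pics/wrist10.png

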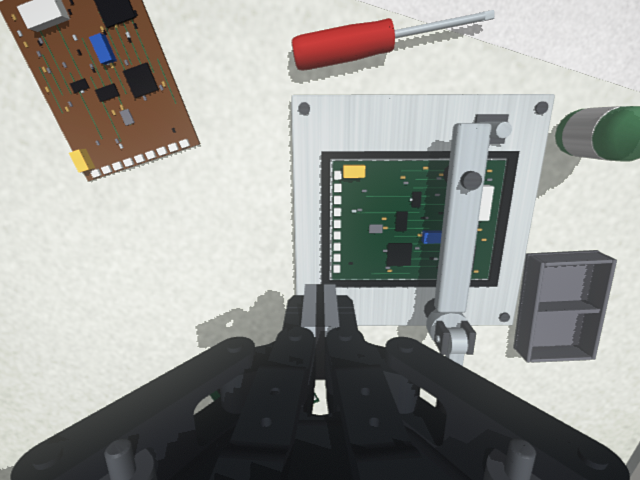

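```bash
python3 -c "
from plant import robot
print(robot.sign_off())"
```

```text
the job is handed in; nothing more can be done
None
```

The board is clamped and the job is handed in: the strap is at its stop and the cam lever is fully down. It took one correction after the lever push, and the clock stood at about 15 s.

- **Strap:** I swung it over with the back of the closed finger until it met the stop post. The push force rose to 9 N, against about 1.2 N to move it.
- **Lever:** I pushed it down with the fingertips until they stood 76 mm above the table under about 23 N, which is the height given for fully down.
- **What went wrong:** after the lever push, the images showed the strap had moved back about 0.03 rad, roughly 4–5 mm at its end. A sideways force of about 2.7 N on the lever probably caused this. I pushed the strap back to its stop with the lever already down. It took under about 1 N to move and met the stop at 7 N. This means the last bit of strap travel came after the lever push, with the foot already lowered.
- **Last checks:**
  - The strap's far end lies within about 0.7 mm of where it was at the first stop contact.
  - The lever grip's top is 76–77 mm above the table in both the scene and side images.
  - The board is in its nest.
  - The meter, screwdriver, bottle and tray look unmoved by eye.
  - The arm is clear of everything.

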